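# Clear the bowl and touch open the tea cupboard

## Robot

A 6-joint arm with a two-finger parallel gripper is mounted at the origin on the work surface. World frame = base frame: x ahead of the robot, y to its left, z up, the work surface at z = 0. Lengths are in m, angles in rad, forces in N, time in s.
With the tool pointing down it reaches from about 0.3 to 0.775 m from the base axis. Payload 14.6 kg.
Tool frame: the origin (TCP) lies at the very end of the fingers, on their centre line; the grasp point (between the pads) lies 19 mm behind it; x points along the fingers, z is the direction in which the jaws open and shut, and the axes are right-handed (so a half turn about x gives the same grasp; the last joint's range is limited). The gripper opens to 85 mm and grips with 20 to 120 N. Pads are 22 mm wide; open, the fingers measure 114 mm over their backs; the gripper's body (76 mm by 85 mm) begins 54 mm behind the grasp point. The pads swing forward as they close: fully open they stand 13 mm farther back than shut.
Start: joints at [-1.376, 0.3, 1.521, -0, 1.321, -0.067], TCP at [0.142, -0.531, 0.193] pointing down, gripper open.
Joint ranges: [-3.03, 3.03], [-0.79, 2.21], [0.23, 2.52], [-1.04, 4.18], [0, 3.07], [-2.55, 2.55]. Speed limits (rad/s): [2.22, 2.22, 2.57, 3.14, 3.14, 3.14].

## Interface

Orientations are given as a rotation vector (axis times angle).
In Python, from bench import env gives the robot as it stands. The module is installed in compiled form; this text tells all that it offers.
- The arm moves only by the tool drive_tool, never from a script. Its argument "commands" is one flat list of numbers, 7 for each row, row after row: the shift along the tool's x, y, z in mm, then the turn, a rotation vector about the tool's x, y, z in rad, then the finger opening in mm, from 0 to 85.4. A call has 1 to 20 rows; each row is the pose to reach, as a shift and turn from the pose commanded when the call began, along the tool's axes at that moment; what a row does not reach only later rows make up. A row lasts 1/8 s, in which the tool goes at most 62.5 mm and 10.7 degrees, less where a joint would pass 70% of its speed; a pose out of reach is approached as far as the arm can. A call with a gripper value outside its range is refused whole. The fingers move at their own pace and stop on an object; the grip force is fixed at half the most. Time passes only in rows, so rows that repeat a pose let the fingers close. It gives the time, the measured TCP pose, the force and the opening at its end, in the units of the state.
- env.sense(): the state, without advancing time (a new reading comes with each control period).
- env.get_image(name): name is "scene" or "top"; returns a dict with "pixels" (480x640x3 uint8, blue, green, red), "z_map" (480x640 float32, m along the optical axis (not along the pixel's ray), 0 where there is no reading), "mtx" (3x3 intrinsics, pixels), "k1" (the pictures are not rectified: a ray, as slopes to the right and down, at radius r is drawn at 1 + k1 r^2 times it, then the intrinsics apply), "world_from_camera" (4x4, takes a point from camera to world coordinates). Camera axes: x right, y up, looking along -z (the intrinsics and any distortion apply to the point x, -y, -z); pixel columns grow to the right and rows downward; lengths in m; the calibration is good to about 2 mm. A picture is of the moment at which its call begins.
- env.job_done(): hands the job in, once; it reports no verdict.
Trained networks look in a picture, given as the dict that the camera call returned (one of the last four; its "shot" number tells which), for a name from the list of things; names that differ only in an ending like _2 or _b are one class to them, and where a whole thing is asked for, a point or a joint stands for the part that bears it (a point fixed in the world has none). Each returns a list of dicts, best first, with "confidence" (0 to 1); they miss things now and then, are a little off and sometimes report something else, mostly with a low value. They report only what shows in the picture. A call takes as long as a camera call. They do not tell look-alikes from the thing itself.
- env.masks_of(picture, thing): "region" (480x640 bool, what is visible of it) and "rect" ([centre column, centre row, width, height] in pixels, round what is visible of it).
- env.mark_of(picture, thing): "xy" ([column, row] in pixels: a listed point, or the origin of a listed thing).
The state is a dict: "time_s": time; "q": joint angles; "joint_velocities": joint speeds; "joint_efforts": joint torques, N m; "tool_pos": TCP position; "tool_rot": TCP orientation; "wrist_force": force on the tool from outside, world axes, zero at the start; "moment": the same for the moment, N m; "finger_gap": finger opening in m.
Only numpy, scipy, OpenCV 4.12 (cv2) and the standard library are available. Lean on these libraries where they do the work, as an engineer would, in place of code of your own. Each camera call takes 0.05 s, during which the arm holds its last target.

## Task

A bowl stands in the way of the little tea cupboard's push-to-open door. Without lifting it, push the bowl along the table to either side until it stands wholly past that end of the cupboard; then press the door in near its free edge and let go, so that its spring catch releases it and it stands ajar. Only touch and push, pick nothing up, and leave the mug, the bottle and the jar where they are.

Things in the scene. Friction and masses are not known exactly. Their poses are not given: they have to be found in the camera images.
- cupboard: Wooden tabletop cupboard, fixed: 140 mm deep (its x), 160 wide (its y), 150 high. Origin: centre of its underside, on the table; z up. Its front faces its own -x, at x = -70 mm. The white door (158 mm wide, 6 to 148 mm above the table, 14 thick, no handle) covers the whole front, with a 9 mm gap behind it.
- door (a joint): Door angle, rad: 0 shut, negative pressed in (stop at -0.058), positive open. Upright hinge at the cupboard's x -70, y +79 mm; free edge at y -79, swinging out to -x. The catch lets go past about -0.05 (8 mm in at the free edge; 5 to 6 N there; press it to its stop). A soft spring then drives the door out to about 0.45 (edge 70 mm out), following whatever is in front of it. It does not relatch.
- press (a point): Good point to press: on the outer face of the door, 23 mm from its free edge and 122 mm above the table, 28 mm below the cupboard's top. It moves with the door.
- bowl: Loose black soup bowl, empty, 0.15 to 0.3 kg: 104 mm across the rim, 88 across the foot, 60 high, wall 4, inner floor 6 mm up. Origin: centre of its underside; z up. Stands 30 to 55 mm in front of the door. Wholly past an end of the cupboard when its centre is over 132 mm from the cupboard's mid-plane along the cupboard's y. Both sides are free.
- mug: Loose white mug, 76 mm across, 85 mm high, with a handle. Bystander. Origin: centre of its underside.
- bottle: Loose amber bottle, 60 mm across, 170 mm high. Bystander. Origin: centre of its underside.
- jar: Loose glass jar, 64 mm across, 85 mm high. Bystander. Origin: centre of its underside.
Not all that is in view belongs to the job. Leave any purple or red look-alike of the bowl alone.

How it is judged:
On the way, in this order (a step that is already met when the one before it is completed fails the run):
1. the bowl stands past an end of the cupboard while the door is still shut ((y of bowl in the frame of cupboard above 0.122 m or y of bowl in the frame of cupboard below -0.122 m) and value of joint door below 0.08 rad and height (world z) of bowl below 0.006 m), for 0.2 s.
2. the door has sprung ajar (value of joint door above 0.25 rad), for 0.2 s.
At the end, for the whole second after the job is handed in: The bowl stands upright on the table past an end of the cupboard (its centre more than 122 mm from the cupboard's mid-plane, along its y; 10 mm of tolerance), and the door stands still, ajar by more than 0.25 rad ((y of bowl in the frame of cupboard above 0.122 m or y of bowl in the frame of cupboard below -0.122 m) and height (world z) of bowl below 0.006 m and angle between bowl's own z axis and vertical below 0.1 rad and linear speed of bowl below 0.02 m/s and value of joint door above 0.25 rad and velocity of joint door between -0.1 and 0.1 rad/s); the robot touches nothing.
It fails at once if the bowl is lifted off the table (15 mm) (height (world z) of bowl above 0.015 m).
It fails at once if the bowl is tipped (angle between bowl's own z axis and vertical above 0.45 rad).
It fails at once if the mug is moved by more than 20 mm or tipped (distance of mug from where it was at the start of the episode above 0.02 m or angle between mug's own z axis and vertical above 0.3 rad).
It fails at once if the bottle is moved by more than 20 mm or tipped (distance of bottle from where it was at the start of the episode above 0.02 m or angle between bottle's own z axis and vertical above 0.3 rad).
It fails at once if the jar is moved by more than 20 mm or tipped (distance of jar from where it was at the start of the episode above 0.02 m or angle between jar's own z axis and vertical above 0.3 rad).
It also fails if it takes over 48 s, if anything falls off the work surface, if the arm or the gripper's body presses on something with over 40 N, if the wrist force passes 120 N, or if a joint passes its speed limit or range.

## Working session

There is one attempt and no reset: what is moved stays moved. The work goes in short steps, Python scripts to look and compute and a tool call to move; the robot and the scene stay as the last step left them, time stands still between calls to the robot, and variables do not carry over. Pictures are saved under pics/ and viewed, and the job is handed in when it is done.

Besides the shell and the picture viewer there is one more tool, called by a JSON object that holds its "api" and its "payload", one argument or row to a line. drive_tool: Moves the arm, as the interface text tells. Its arguments: {"type":"object","properties":{"commands":{"type":"array"}},"required":["commands"]}

```bash
mkdir -p pics; cat > h.py <<'E'
import numpy as np, cv2
from bench import env
def world(p,col,row,z=None):
    K=p["mtx"];k1=p["k1"]
    u=(col-K[0,2])/K[0,0];v=(row-K[1,2])/K[1,1]
    a,b=u,v
    for _ in range(20):
        s=1+k1*(a*a+b*b);a,b=u/s,v/s
    T=p["world_from_camera"]
    d=np.array([a,-b,-1.0])
    if z is None:
        zz=p["z_map"][int(round(row)),int(round(col))]
        return (T@np.r_[d*zz,1])[:3]
    dw=T[:3,:3]@d;o=T[:3,3]
    return o+dw*(z-o[2])/dw[2]
def cloud(p):
    K=p["mtx"];k1=p["k1"]
    c,r=np.meshgrid(np.arange(640),np.arange(480))
    u=(c-K[0,2])/K[0,0];v=(r-K[1,2])/K[1,1];a,b=u,v
    for _ in range(20):
        s=1+k1*(a*a+b*b);a,b=u/s,v/s
    z=p["z_map"];P=np.stack([a*z,-b*z,-z],-1)
    T=p["world_from_camera"];W=P@T[:3,:3].T+T[:3,3]
    W[z==0]=np.nan
    return W
E
cat > a.py <<'E'
from h import *
for n in ["scene","top"]:
    p=env.get_image(n); cv2.imwrite(f"pics/{n}0.png",p["pixels"]); W=cloud(p); np.save(n+".npy",W)
    print(n,p["world_from_camera"].round(3).tolist())
    for t in ["cupboard","door","bowl","mug","bottle","jar"]:
        for m in env.masks_of(p,t)[:4]:
            w=W[m["region"]]; print(t,round(m["confidence"],2),np.round(m["rect"]), np.nanmin(w,0).round(3),np.nanmax(w,0).round(3),np.nanmedian(w,0).round(3))
    for t in ["cupboard","press","bowl"]:
        print(t,[(round(m["confidence"],2),np.round(m["xy"],1)) for m in env.mark_of(p,t)[:4]])
s=env.sense();print(s)
E
python3 a.py
```

```text
scene [[0.384, -0.686, 0.618, 1.144], [0.923, 0.275, -0.269, -0.262], [0.015, 0.674, 0.738, 0.775], [0.0, 0.0, 0.0, 1.0]]
cupboard 0.8 [430. 230. 109. 110.] [ 0.374  0.131 -0.002] [0.725 0.466 0.155] [0.65  0.199 0.143]
door 0.96 [419. 246.  78.  81.] [ 0.458  0.126 -0.001] [0.725 0.228 0.153] [0.663 0.173 0.094]
door 0.68 [384. 282.  49.  57.] [ 0.593  0.039 -0.   ] [0.74  0.159 0.066] [0.679 0.098 0.03 ]
bowl 0.86 [384. 285.  52.  52.] [ 0.593  0.039 -0.001] [0.74  0.178 0.066] [0.679 0.098 0.03 ]
bowl 0.72 [298. 283.  51.  59.] [ 0.516 -0.119 -0.002] [0.669 0.006 0.065] [ 0.602 -0.065  0.03 ]
mug 0.81 [201. 297.  55.  55.] [ 0.489 -0.316 -0.001] [ 0.63  -0.22   0.091] [ 0.6   -0.259  0.053]
bottle 0.84 [187. 240.  40.  66.] [ 0.302 -0.3   -0.001] [ 0.494 -0.236  0.173] [ 0.481 -0.267  0.099]
jar 0.68 [225. 357.  44.  52.] [ 0.646 -0.291 -0.001] [ 0.762 -0.222  0.09 ] [ 0.746 -0.256  0.075]
cupboard [(0.7, array([420.2, 253.2]))]
press [(0.97, array([448.8, 246.6]))]
bowl [(0.77, array([306.9, 357.4])), (0.75, array([298.8, 289.3])), (0.67, array([380.8, 296. ]))]
top [[-0.006, 0.9
[... 1424 characters left out ...]
, 211.4])), (0.65, array([347.3, 248.9]))]
{'time_s': 1.0, 'q': array([-1.37561405e+00,  2.99898871e-01,  1.52098178e+00,  3.46365134e-05,
        1.32070977e+00, -6.65873900e-02]), 'joint_velocities': array([-0.00110699, -0.00113852,  0.00027579,  0.00101188, -0.00204172,
        0.00096275]), 'joint_efforts': array([-1.04521896e-03, -5.43362617e+01, -3.61982524e+01, -7.90210129e-05,
        5.82668654e-04, -1.50168390e-06]), 'tool_pos': array([ 0.14234695, -0.53125591,  0.19308892]), 'tool_rot': array([ 1.0142508 ,  1.32169936, -1.01421127]), 'wrist_force': array([0.52049979, 0.3327054 , 0.18560965]), 'moment': array([0.0210182 , 0.01544564, 0.01256979]), 'finger_gap': 0.08579259997833766}
```

```bash
python3 - <<'E'
import cv2
a=cv2.imread("pics/top0.png")
cv2.imwrite("pics/topcrop.png",cv2.resize(a[110:370,90:510],None,fx=1.9,fy=1.9))
E
```

```text
(no output)
```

View pics/topcrop.png

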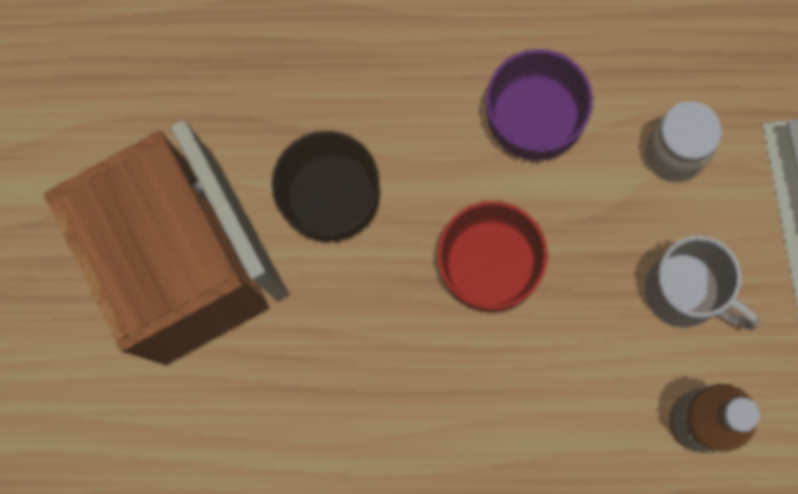

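View pics/scene0.png

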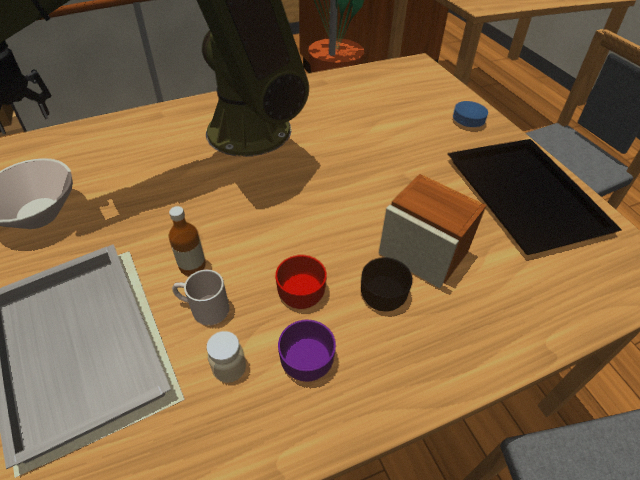

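```bash
cat > b.py <<'E'
import numpy as np, cv2
W=np.load("top.npy")
def fit(mask,n):
    q=W[mask]; 
    return q
x,y,z=W[...,0],W[...,1],W[...,2]
# cupboard top
m=(z>0.135)&(z<0.16)&(y>0.05)
m=cv2.morphologyEx(m.astype(np.uint8),cv2.MORPH_OPEN,np.ones((3,3)))>0
q=W[m][:,:2].astype(np.float32)
print("cup top",len(q),cv2.minAreaRect(q), cv2.boxPoints(cv2.minAreaRect(q)).round(4).tolist(), np.median(z[m]))
for n,(cx,cy) in {"b1":(.69,.095),"b2":(.622,-.069),"b3":(.777,-.118)}.items():
    m=(np.hypot(x-cx,y-cy)<.065)&(z>.05)&(z<.07)&~((x>cx+.04)&(y>cy+.05))
    q=W[m][:,:2].astype(np.float32); print(n,len(q),cv2.minEnclosingCircle(q))
for n,(cx,cy) in {"mug":(.588,-.266),"jar":(.725,-.25),"bottle":(.458,-.26)}.items():
    m=(np.hypot(x-cx,y-cy)<.06)&(z>.07)
    q=W[m][:,:2]; print(n,q.min(0),q.max(0))
E
python3 b.py
```

```text
cup top 7595 ((0.6208443641662598, 0.22982095181941986), (0.16272127628326416, 0.14100994169712067), 28.947206497192383) [[0.515500009059906, 0.25209999084472656], [0.5838000178337097, 0.12870000302791595], [0.7261999845504761, 0.20749999582767487], [0.6578999757766724, 0.33090001344680786]] 0.1511164697719537
b1 523 ((0.685891330242157, 0.09103268384933472), 0.052153583616018295)
b2 493 ((0.6157759428024292, -0.06748148798942566), 0.05222064256668091)
b3 537 ((0.7665404081344604, -0.11512824892997742), 0.05271177366375923)
mug [ 0.54936446 -0.31028583] [ 0.62409438 -0.21840593]
jar [ 0.69854514 -0.28303726] [ 0.75559754 -0.22729869]
bottle [ 0.42907228 -0.2943582 ] [ 0.48989085 -0.23518299]
```

Top picture, crop pixels converted to full-image pixels. Three things could be taken for the bowl: black at (261,206), red at (348,244) and purple at (375,167). The white bowl at the far left shows only in the scene picture. I choose the black one, which stands in front of the white door, as described; the crop confirms it. The door's free edge is the far end, at about (185,176).

```bash
cat > c.py <<'E'
from h import *
from scipy.spatial.transform import Rotation as R
W=np.load("top.npy");S=np.load("scene.npy")
ang=np.deg2rad(28.947); 
C=np.array([.6208,.2298]); cy=-np.array([np.cos(ang),np.sin(ang)]); cx=np.array([-np.sin(ang),np.cos(ang)])
for n,A in(("top",W),("scene",S)):
    q=A.reshape(-1,3); q=q[~np.isnan(q[:,0])]
    l=np.c_[(q[:,:2]-C)@cx,(q[:,:2]-C)@cy,q[:,2]]
    t=l[(l[:,2]>.140)&(l[:,2]<.158)&(abs(l[:,0])<.12)&(abs(l[:,1])<.12)]
    print(n,"top x hist",np.histogram(t[:,0],np.arange(-.1,.09,.005)))
    print(np.percentile(t[:,0],[.5,99.5]),np.percentile(t[:,1],[.5,99.5]))
    f=l[(l[:,2]>.05)&(l[:,2]<.135)&(l[:,0]<-.05)&(l[:,0]>-.1)&(abs(l[:,1])<.07)]
    if len(f)>20:
        print("face",len(f),np.median(f[:,0]),np.polyfit(f[:,1],f[:,0],1))
s=env.sense(); M=R.from_rotvec(s["tool_rot"]).as_matrix(); print("tool axes cols\n",M.round(3))
p=env.get_image("top"); print(world(p,190.5,191.1,.122)); 
p=env.get_image("scene"); w=world(p,448.8,246.6,.122);print(w,(w[:2]-C)@cx,(w[:2]-C)@cy)
E
python3 c.py
```

```text
top top x hist (array([  0,   0,   0,   0,   0,   4, 273, 272, 246,   3, 127, 284, 282,
       288, 283, 284, 287, 281, 286, 286, 289, 280, 290, 287, 297, 282,
       288, 288, 292, 280, 292, 290, 288, 286,  12,   0,   0]), array([-1.00000000e-01, -9.50000000e-02, -9.00000000e-02, -8.50000000e-02,
       -8.00000000e-02, -7.50000000e-02, -7.00000000e-02, -6.50000000e-02,
       -6.00000000e-02, -5.50000000e-02, -5.00000000e-02, -4.50000000e-02,
       -4.00000000e-02, -3.50000000e-02, -3.00000000e-02, -2.50000000e-02,
       -2.00000000e-02, -1.50000000e-02, -1.00000000e-02, -5.00000000e-03,
        8.32667268e-17,  5.00000000e-03,  1.00000000e-02,  1.50000000e-02,
        2.00000000e-02,  2.50000000e-02,  3.00000000e-02,  3.50000000e-02,
        4.00000000e-02,  4.50000000e-02,  5.00000000e-02,  5.50000000e-02,
        6.00000000e-02,  6.50000000e-02,  7.00000000e-02,  7.50000000e-02,
        8.00000000e-02,  8.50000000e-02]))
[-0.06903868  0.06947406] [-0.07865329  0.07981778]
face 260 -0.06898868561338145 [-0.00793933 -0.06917009]
scene top x hist (array([  0,   0,   0,   0,   0, 
[... 502 characters left out ...]
.50000000e-02, -1.00000000e-02, -5.00000000e-03,
        8.32667268e-17,  5.00000000e-03,  1.00000000e-02,  1.50000000e-02,
        2.00000000e-02,  2.50000000e-02,  3.00000000e-02,  3.50000000e-02,
        4.00000000e-02,  4.50000000e-02,  5.00000000e-02,  5.50000000e-02,
        6.00000000e-02,  6.50000000e-02,  7.00000000e-02,  7.50000000e-02,
        8.00000000e-02,  8.50000000e-02]))
[-0.07143951  0.06907737] [-0.08165235  0.07692788]
face 1840 -0.06990882981028348 [ 0.00759181 -0.06989356]
tool axes cols
 [[ 0.     0.966  0.259]
 [ 0.     0.259 -0.966]
 [-1.     0.     0.   ]]
[0.69771517 0.2053211  0.122     ]
[0.70758398 0.21146323 0.122     ] -0.05804939326533174 -0.0670668594537569
```

{"api": "drive_tool", "payload": {
  "commands": [-70,0,0,0,0,0,0,-70,0,0,0,0,0,0,-70,686,-460,-0.245,0,0,0,-70,686,-460,-0.245,0,0,0,-70,686,-460,-0.245,0,0,0,-70,686,-460,-0.245,0,0,0,-70,686,-460,-0.245,0,0,0,-70,686,-460,-0.245,0,0,0,-70,686,-460,-0.245,0,0,0,-70,686,-460,-0.245,0,0,0,-70,686,-460,-0.245,0,0,0,-70,686,-460,-0.245,0,0,0,-70,686,-460,-0.245,0,0,0,-70,686,-460,-0.245,0,0,0,-70,686,-460,-0.245,0,0,0,-70,686,-460,-0.245,0,0,0,-70,686,-460,-0.245,0,0,0,-70,686,-460,-0.245,0,0,0,-70,686,-460,-0.245,0,0,0,-70,686,-460,-0.245,0,0,0]
}}

```text
time_s: 3.6
tool_pos: [0.6857, 0.09, 0.2636]
tool_rot: [0.829, 1.407, -0.829]
wrist_force: [0.9, 0.5, 0.1]
finger_gap: 0.0
```

```bash
cat > d.py <<'E'
from h import *
import sys
from scipy.spatial.transform import Rotation as R
s=env.sense(); M=R.from_rotvec(s["tool_rot"]).as_matrix(); t=s["tool_pos"]
a=np.deg2rad(28.947);C=np.array([.6208,.2298]); cy=-np.array([np.cos(a),np.sin(a)]); cx=np.array([-np.sin(a),np.cos(a)])
print("t",s["time_s"],"tcp",t.round(4),"gap",s["finger_gap"],"F",s["wrist_force"].round(2))
print("in cup frame",((t[:2]-C)@cx).round(4),((t[:2]-C)@cy).round(4)); print(M.round(3)); print("q",s["q"].round(3))
for n in sys.argv[2:]:
    p=env.get_image(n); cv2.imwrite(f"pics/{n}{sys.argv[1]}.png",p["pixels"])
    W=cloud(p); np.save(n+".npy",W)
    hsv=cv2.cvtColor(p["pixels"],cv2.COLOR_BGR2HSV)
    for m in env.masks_of(p,"bowl")[:4]:
        w=W[m["region"]]; w=w[(w[:,2]>.05)&(w[:,2]<.07)]
        if len(w)<10: continue
        c,r=cv2.minEnclosingCircle(w[:,:2].astype(np.float32)); c=np.array(c)
        print("bowl",round(m["confidence"],2),c.round(4),round(r,4),"cup",((c-C)@cx).round(4),((c-C)@cy).round(4),"bgr",np.median(p["pixels"][m["region"]],0))
    print("press",[(round(m["confidence"],2),np.round(m["xy"],1)) for m in env.mark_of(p,"press")[:2]])
E
python3 d.py 1 scene
```

```text
t 3.6 tcp [0.6857 0.09   0.2636] gap 1.7754492316029938e-06 F [0.9  0.51 0.14]
in cup frame -0.1538 0.0108
[[ 0.001  0.875  0.485]
 [ 0.     0.485 -0.875]
 [-1.     0.001  0.   ]]
q [ 0.078  0.606  0.925 -0.     1.61   1.142]
bowl 0.96 [0.6872 0.0918] 0.054 cup -0.1529 0.0086 bgr [14. 20. 28.]
bowl 0.71 [ 0.6168 -0.0667] 0.0531 cup -0.2575 0.1471 bgr [11. 22. 92.]
bowl 0.65 [ 0.7689 -0.115 ] 0.0525 cup -0.3734 0.0373 bgr [77. 33. 72.]
press [(0.55, array([442.8, 243.7]))]
```

{"api": "drive_tool", "payload": {
  "commands": [60,0,0,0,0,0,0,120,0,0,0,0,0,0,170,0,0,0,0,0,0,200,0,0,0,0,0,0,220,0,0,0,0,0,0,236,0,0,0,0,0,0,236,0,0,0,0,0,0,236,0,0,0,0,0,0]
}}

```text
time_s: 4.75
tool_pos: [0.6866, 0.0907, 0.0284]
tool_rot: [0.829, 1.406, -0.827]
wrist_force: [0.1, 0.4, 0.5]
finger_gap: 0.0
```

```bash
python3 d.py 2 scene top
```

```text
t 4.75 tcp [0.6866 0.0907 0.0284] gap 1.2115274910213861e-05 F [0.07 0.4  0.54]
in cup frame -0.1536 0.0098
[[ 0.002  0.874  0.485]
 [ 0.     0.485 -0.874]
 [-1.     0.002  0.001]]
q [0.078 0.772 1.204 0.    1.164 1.142]
bowl 0.94 [ 0.6175 -0.0668] 0.0531 cup -0.258 0.1464 bgr [12. 23. 96.]
bowl 0.9 [0.689 0.091] 0.0521 cup -0.1545 0.0075 bgr [14. 21. 28.]
bowl 0.81 [ 0.7688 -0.115 ] 0.0526 cup -0.3733 0.0374 bgr [81. 35. 75.]
press [(0.78, array([444.7, 243.8])), (0.62, array([418.3, 253.7]))]
bowl 0.76 [0.6866 0.0481] 0.026 cup -0.1909 0.0303 bgr [38. 45. 51.]
bowl 0.76 [ 0.766  -0.1158] 0.0526 cup -0.3727 0.0402 bgr [114.  64. 108.]
press [(0.61, array([194. , 188.2]))]
```

View pics/scene2.png

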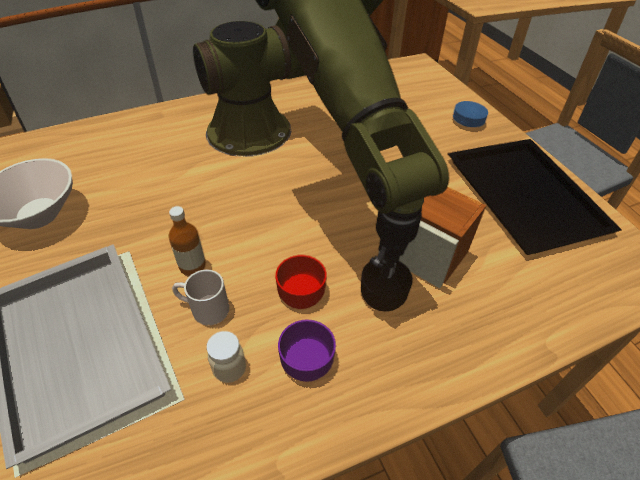

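Fingers are inside the black bowl at about (386,285), clear of its wall and of the cupboard. Next I drag it toward the cupboard's hinge end (tool -y).

{"api": "drive_tool", "payload": {
  "commands": [0,-15,0,0,0,0,0,0,-26,0,0,0,0,0,0,-36,0,0,0,0,0,0,-48,0,0,0,0,0,0,-60,0,0,0,0,0,0,-72,0,0,0,0,0,0,-84,0,0,0,0,0,0,-96,-4,0,0,0,0,0,-108,-8,0,0,0,0,0,-118,-12,0,0,0,0,0,-118,-12,0,0,0,0]
}}

```text
time_s: 6.42
tool_pos: [0.5765, 0.0438, 0.0273]
tool_rot: [0.828, 1.407, -0.828]
wrist_force: [-0.1, -0.7, 0.4]
finger_gap: 0.0002
```

```bash
python3 d.py 3 scene
```

```text
t 6.425 tcp [0.5765 0.0438 0.0273] gap 0.0002436590898877846 F [-0.1  -0.75  0.42]
in cup frame -0.1414 0.1288
[[ 0.     0.874  0.485]
 [ 0.     0.485 -0.874]
 [-1.     0.    -0.   ]]
q [0.012 0.546 1.587 0.    1.008 1.076]
bowl 0.92 [ 0.6172 -0.0662] 0.0531 cup -0.2573 0.1465 bgr [11. 21. 92.]
bowl 0.7 [0.6881 0.0913] 0.0528 cup -0.1537 0.0082 bgr [15. 22. 29.]
bowl 0.64 [ 0.7688 -0.1148] 0.0528 cup -0.3731 0.0373 bgr [77.  34.  73.5]
bowl 0.62 [0.6537 0.1737] 0.0794 cup -0.065 -0.0016 bgr [66. 79. 84.]
press [(0.95, array([442.9, 245.8]))]
```

View pics/scene3.png

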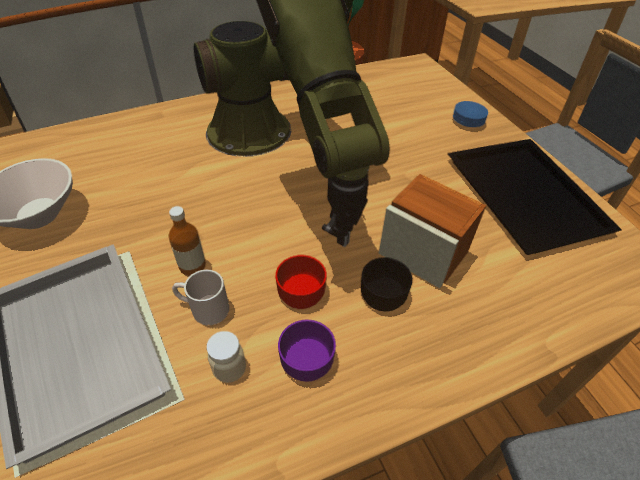

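The bowl did not move: it is still at pixel (386,284), while the fingers are now at about (340,235). I'll check whether the real tip position agrees with the reported TCP.

```bash
python3 - <<'E'
from h import *
p=env.get_image("scene");W=cloud(p)
t=env.sense()["tool_pos"]
q=W.reshape(-1,3)
m=(np.hypot(q[:,0]-t[0],q[:,1]-t[1])<.05)&(q[:,2]>.012)&(q[:,2]<.2)
k=q[m]; 
for a in np.arange(.01,.16,.015):
    g=k[(k[:,2]>=a)&(k[:,2]<a+.015)]
    if len(g): print(round(a,3),len(g),g.min(0).round(3),g.max(0).round(3))
def proj(P):
    T=np.linalg.inv(p["world_from_camera"]);c=T@np.r_[P,1];a,b=c[0]/-c[2],-c[1]/-c[2];s=1+p["k1"]*(a*a+b*b);K=p["mtx"]
    return K[0,0]*a*s+K[0,2],K[1,1]*b*s+K[1,2]
u=proj(t);print(u)
im=p["pixels"].copy();cv2.circle(im,(int(u[0]),int(u[1])),2,(0,0,255),-1)
cv2.imwrite("pics/cr4.png",cv2.resize(im[150:320,260:460],None,fx=3.5,fy=3.5))
a=cv2.imread("pics/scene2.png");cv2.imwrite("pics/cr5.png",cv2.resize(a[170:330,320:460],None,fx=3.5,fy=3.5))
E
```

```text
0.055 1 [0.586 0.043 0.068] [0.586 0.043 0.068]
0.07 47 [0.576 0.03  0.07 ] [0.591 0.055 0.085]
0.085 48 [0.577 0.028 0.085] [0.591 0.06  0.1  ]
0.1 33 [0.574 0.037 0.1  ] [0.594 0.075 0.115]
0.115 116 [0.569 0.017 0.115] [0.606 0.083 0.129]
0.13 124 [0.565 0.007 0.13 ] [0.611 0.091 0.145]
0.145 105 [ 0.566 -0.001  0.145] [0.611 0.089 0.16 ]
(np.float64(341.6106405373393), np.float64(255.46394169255709))
```

View pics/cr4.png

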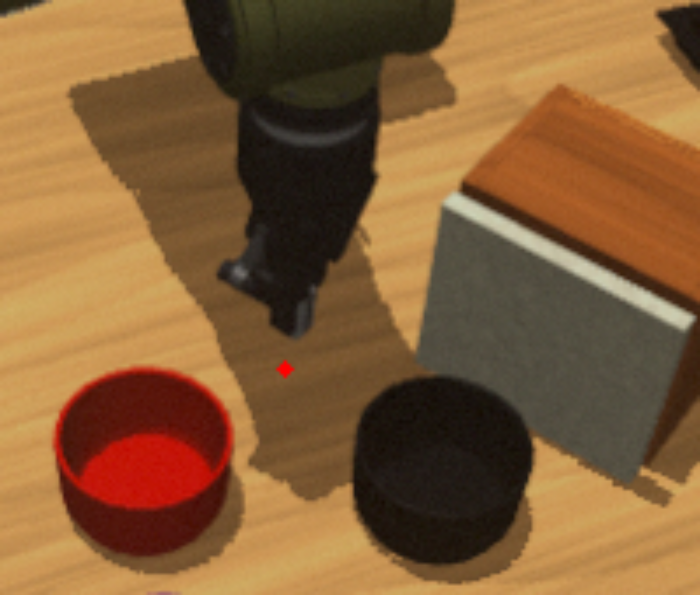

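View pics/cr5.png

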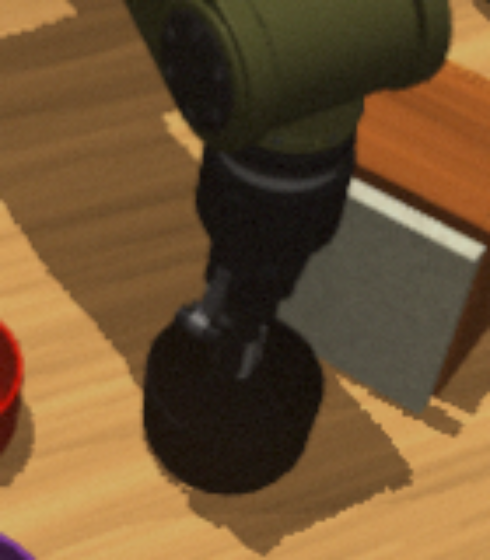

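```bash
python3 - <<'E'
from h import *
t=env.sense()["tool_pos"];print(t,env.sense()["q"])
for n in("top","scene"):
    p=env.get_image(n);W=cloud(p);q=W.reshape(-1,3)
    d=np.hypot(W[...,0]-t[0],W[...,1]-t[1])
    m=(d<.05)&(W[...,2]>.012)&(W[...,2]<.125)
    r,c=np.nonzero(m)
    o=np.argsort(W[...,2][m])[:12]
    for i in o: print(n,c[i],r[i],W[r[i],c[i]].round(3),p["pixels"][r[i],c[i]])
    im=p["pixels"]
    r0,c0=int(np.median(r)),int(np.median(c))
    cv2.imwrite(f"pics/tip_{n}.png",cv2.resize(im[r0-45:r0+45,c0-60:c0+60],None,fx=6.6,fy=6.6,interpolation=cv2.INTER_CUBIC)); print(c0,r0)
E
```

```text
[0.57727095 0.04387866 0.02711238] [1.25913553e-02 5.47782979e-01 1.58542352e+00 2.82204497e-05
 1.00805974e+00 1.07652877e+00]
  return _methods._mean(a, axis=axis, dtype=dtype,
  ret = ret.dtype.type(ret / rcount)
Traceback (most recent call last):
ValueError: cannot convert float NaN to integer
```

```bash
python3 - <<'E'
from h import *
t=env.sense()["tool_pos"]
n="scene"
p=env.get_image(n);W=cloud(p)
d=np.hypot(W[...,0]-t[0],W[...,1]-t[1])
m=(d<.05)&(W[...,2]>.012)&(W[...,2]<.125)
r,c=np.nonzero(m)
for i in np.argsort(W[...,2][m])[:12]: print(c[i],r[i],W[r[i],c[i]].round(3),p["pixels"][r[i],c[i]])
im=p["pixels"][190:270,290:390]
im=np.clip(im.astype(float)*2.2,0,255).astype(np.uint8)
cv2.imwrite("pics/tip_scene.png",cv2.resize(im,None,fx=7,fy=7,interpolation=cv2.INTER_CUBIC))
E
```

```text
344 246 [0.587 0.043 0.069] [51 61 70]
344 245 [0.586 0.043 0.071] [52 56 59]
345 246 [0.589 0.044 0.071] [53 70 86]
349 242 [0.582 0.056 0.071] [52 66 86]
340 244 [0.581 0.036 0.072] [21 34 46]
346 245 [0.588 0.046 0.072] [49 63 75]
347 244 [0.587 0.049 0.072] [39 51 68]
348 243 [0.585 0.052 0.073] [39 53 70]
342 245 [0.586 0.038 0.073] [20 28 37]
343 245 [0.588 0.04  0.074] [39 41 46]
345 244 [0.588 0.044 0.075] [55 61 65]
344 244 [0.587 0.042 0.075] [40 45 48]
```

View pics/tip_scene.png

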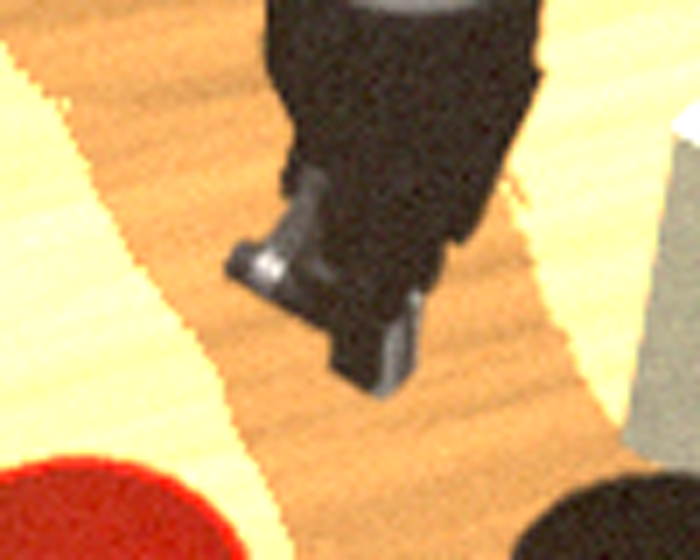

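The closed fingertips (pixel (344,246)) measure z≈0.068, but the reported TCP z is 0.027. The real tips therefore end about 41 mm above the reported TCP, and they passed over the 60 mm rim. I'll work with tip z = reported z + 0.041. I return over the bowl and then go down step by step, watching the force.

{"api": "drive_tool", "payload": {
  "commands": [-30,0,0,0,0,0,0,-30,50,4,0,0,0,0,-30,100,10,0,0,0,0,-30,120,12,0,0,0,0,-30,120,12,0,0,0,0,0,120,12,0,0,0,0,10,120,12,0,0,0,0,20,120,12,0,0,0,0,30,120,12,0,0,0,0,30,120,12,0,0,0,0]
}}

```text
time_s: 7.98
tool_pos: [0.6874, 0.0915, -0.0034]
tool_rot: [0.828, 1.408, -0.829]
wrist_force: [-0.9, 0.1, 0.2]
finger_gap: -0.0001
```

```bash
python3 d.py 6 scene; python3 -c "
import cv2
a=cv2.imread('pics/scene6.png');cv2.imwrite('pics/cr6.png',cv2.resize(cv2.convertScaleAbs(a[190:320,320:460],alpha=2.5),None,fx=4,fy=4))"
```

```text
t 7.975 tcp [ 0.6874  0.0915 -0.0034] gap -9.366462967671977e-05 F [-0.86  0.15  0.2 ]
in cup frame -0.1532 0.0087
[[-0.001  0.874  0.485]
 [-0.     0.485 -0.874]
 [-1.    -0.001 -0.   ]]
q [ 0.08   0.814  1.211 -0.     1.118  1.144]
bowl 0.6 [0.689  0.0907] 0.0519 cup -0.1547 0.0076 bgr [14. 21. 29.]
bowl 0.55 [ 0.6171 -0.0672] 0.0529 cup -0.2582 0.147 bgr [12. 23. 96.]
press [(0.6, array([443.4, 246.5]))]
```

View pics/cr6.png

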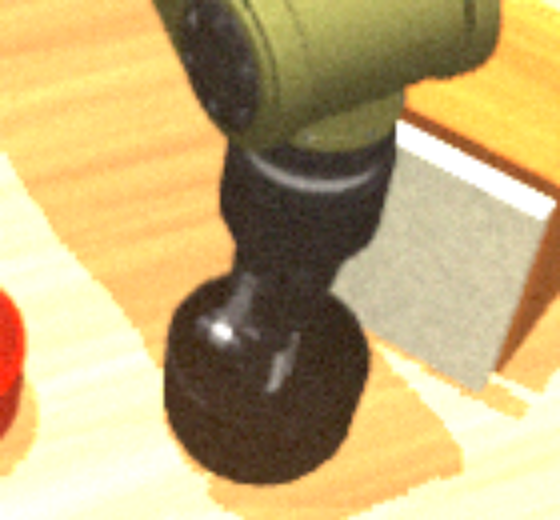

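No contact force at a reported z of -3 mm, which confirms the offset. The tips are inside the bowl. I repeat the drag, first part.

{"api": "drive_tool", "payload": {
  "commands": [0,-15,0,0,0,0,0,0,-24,0,0,0,0,0,0,-32,0,0,0,0,0,0,-40,0,0,0,0,0,0,-50,0,0,0,0,0,0,-60,0,0,0,0,0,0,-60,0,0,0,0,0]
}}

```text
time_s: 9.0
tool_pos: [0.6346, 0.0621, -0.0029]
tool_rot: [0.828, 1.408, -0.829]
wrist_force: [-0.2, 0.8, -0.1]
finger_gap: -0.0002
```

```bash
python3 d.py 7 scene
```

```text
t 9.0 tcp [ 0.6346  0.0621 -0.0029] gap -0.00023549556520469536 F [-0.18  0.82 -0.11]
in cup frame -0.1535 0.0691
[[-0.001  0.874  0.485]
 [-0.     0.485 -0.874]
 [-1.    -0.001 -0.   ]]
q [ 0.04   0.702  1.409 -0.     1.032  1.105]
bowl 0.9 [ 0.7688 -0.115 ] 0.0525 cup -0.3733 0.0374 bgr [81. 33. 72.]
bowl 0.73 [ 0.6167 -0.068 ] 0.0532 cup -0.2586 0.1477 bgr [11. 22. 93.]
press [(0.62, array([444.5, 246. ]))]
```

View pics/scene7.png

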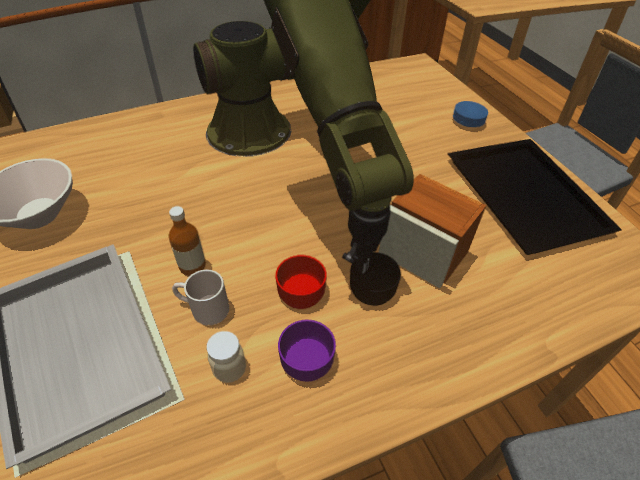

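The bowl now follows: its rim centre moved to about (375,278) and it is upright. Continuing.

{"api": "drive_tool", "payload": {
  "commands": [0,-8,0,0,0,0,0,0,-18,0,0,0,0,0,0,-28,-2,0,0,0,0,0,-38,-4,0,0,0,0,0,-48,-7,0,0,0,0,0,-58,-10,0,0,0,0,0,-68,-14,0,0,0,0,0,-78,-18,0,0,0,0,0,-78,-18,0,0,0,0]
}}

```text
time_s: 10.28
tool_pos: [0.5576, 0.0403, -0.0029]
tool_rot: [0.828, 1.408, -0.829]
wrist_force: [0.7, 0.0, -1.0]
finger_gap: -0.0003
```

```bash
python3 d.py 8 scene
```

```text
t 10.275 tcp [ 0.5576  0.0403 -0.0029] gap -0.0002700761634849856 F [ 0.71  0.   -1.03]
in cup frame -0.1352 0.147
[[-0.001  0.874  0.485]
 [-0.     0.485 -0.874]
 [-1.    -0.    -0.   ]]
q [ 0.007  0.557  1.656 -0.     0.928  1.071]
bowl 0.78 [ 0.6166 -0.0679] 0.053 cup -0.2584 0.1477 bgr [10. 21. 90.]
bowl 0.68 [ 0.7687 -0.1148] 0.0528 cup -0.3731 0.0374 bgr [75. 33. 70.]
bowl 0.66 [0.5902 0.0513] 0.0531 cup -0.1414 0.1131 bgr [13. 20. 28.]
press [(0.8, array([444.8, 247.3]))]
```

View pics/scene8.png

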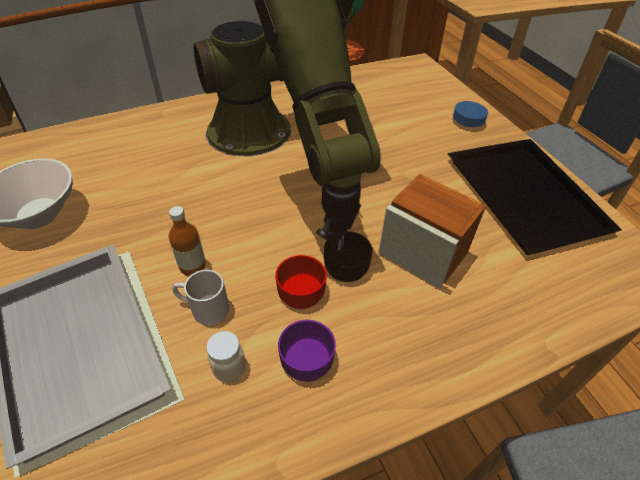

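Bowl at cupboard y=0.113 (pixel (348,257)), clear of the red bowl. I push it about 38 mm more, free the finger from the wall, and rise.

{"api": "drive_tool", "payload": {
  "commands": [0,-8,-4,0,0,0,0,0,-18,-9,0,0,0,0,0,-28,-14,0,0,0,0,0,-38,-18,0,0,0,0,0,-38,-18,0,0,0,0,0,-25,-14,0,0,0,0,0,-14,-14,0,0,0,0,0,-10,-12,0,0,0,0,-40,-10,-12,0,0,0,0,-100,-10,-12,0,0,0,0,-160,-10,-12,0,0,0,0,-220,-10,-12,0,0,0,0,-220,-10,-12,0,0,0,0]
}}

```text
time_s: 12.05
tool_pos: [0.5452, 0.046, 0.2217]
tool_rot: [0.831, 1.4, -0.824]
wrist_force: [0.0, 0.1, -0.9]
finger_gap: 0.0001
```

```bash
python3 d.py 9 scene top
```

```text
t 12.05 tcp [0.5452 0.046  0.2217] gap 6.346009305277444e-05 F [ 0.01  0.08 -0.92]
in cup frame -0.1243 0.1551
[[ 0.008  0.874  0.485]
 [ 0.     0.485 -0.874]
 [-1.     0.007  0.004]]
q [ 0.017  0.268  1.495 -0.     1.371  1.081]
bowl 0.94 [ 0.7685 -0.115 ] 0.0529 cup -0.3732 0.0376 bgr [76. 33. 70.]
bowl 0.86 [ 0.6168 -0.067 ] 0.0528 cup -0.2578 0.1472 bgr [10. 20. 88.]
bowl 0.67 [0.5502 0.0453] 0.0533 cup -0.1273 0.1511 bgr [13. 20. 28.]
press [(0.61, array([442.5, 245. ]))]
bowl 0.64 [0.5474 0.0448] 0.0518 cup -0.1263 0.1538 bgr [32. 36. 40.]
bowl 0.6 [ 0.6159 -0.0679] 0.0521 cup -0.2582 0.1484 bgr [ 51.  57. 166.]
bowl 0.53 [ 0.4586 -0.2587] 0.0297 cup -0.3489 0.3783 bgr [50. 68. 92.]
press [(0.77, array([191.7, 190.2])), (0.45, array([189. , 247.1]))]
```

View pics/scene9.png

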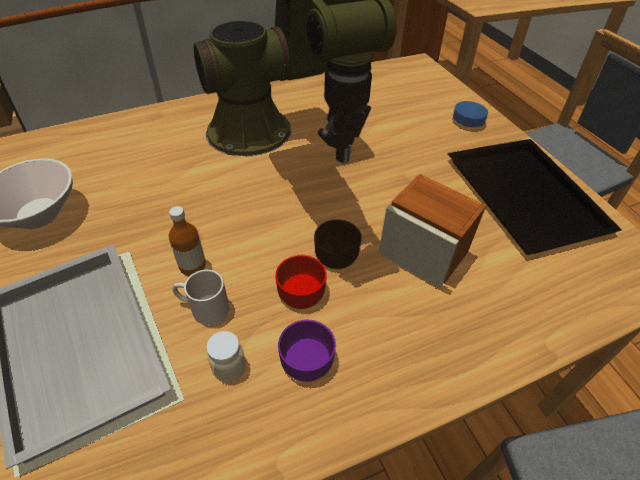

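The bowl is 151–154 mm past the mid-plane (pixel (338,243)), standing upright, and the door is shut. I re-check the tip offset before pressing.

```bash
python3 - <<'E'
from h import *
W=np.load("scene.npy");t=env.sense()["tool_pos"];a=np.deg2rad(28.947);C=np.array([.6208,.2298]); cy=-np.array([np.cos(a),np.sin(a)]); cx=np.array([-np.sin(a),np.cos(a)])
q=W.reshape(-1,3);q=q[(np.hypot(q[:,0]-t[0],q[:,1]-t[1])<.07)&(q[:,2]>.2)]
l=np.c_[(q[:,:2]-t[:2])@cx,(q[:,:2]-t[:2])@cy,q[:,2]-t[2]]
for z in np.arange(.03,.16,.008):
    g=l[(l[:,2]>=z)&(l[:,2]<z+.008)]
    if len(g):print(round(z,3),len(g),g[:,:2].min(0).round(3),g[:,:2].max(0).round(3))
E
```

```text
0.038 2 [-0.007 -0.004] [-0.005  0.001]
0.046 24 [-0.012 -0.014] [0.005 0.004]
0.054 50 [-0.016 -0.014] [0.006 0.004]
0.062 52 [-0.016 -0.015] [0.006 0.004]
0.07 56 [-0.016 -0.015] [0.013 0.005]
0.078 31 [-0.016 -0.014] [ 0.012 -0.007]
0.086 51 [-0.032 -0.017] [0.026 0.01 ]
0.094 119 [-0.039 -0.017] [0.034 0.006]
0.102 72 [-0.044 -0.016] [0.04  0.008]
0.11 153 [-0.05 -0.02] [0.047 0.008]
0.118 133 [-0.057 -0.02 ] [0.056 0.009]
0.126 174 [-0.063 -0.02 ] [0.06  0.009]
0.134 230 [-0.063 -0.022] [0.059 0.01 ]
0.142 165 [-0.055 -0.022] [0.03  0.005]
0.15 160 [-0.043 -0.021] [0.017 0.009]
0.158 98 [-0.042 -0.014] [-0.005  0.007]
```

{"api": "drive_tool", "payload": {
  "commands": [0,60,0,0,0,0,0,0,120,0,0,0,0,0,0,180,0,0,0,0,0,0,211,0,0,0,0,0,0,211,0,0,0,0,0,50,211,0,0,0,0,0,100,211,0,0,0,0,0,142,211,0,0,0,0,0,142,211,0,0,0,0,0,142,211,0,0,0,0,0]
}}

```text
time_s: 13.6
tool_pos: [0.7288, 0.1482, 0.0776]
tool_rot: [0.83, 1.405, -0.827]
wrist_force: [-0.1, 0.8, 0.1]
finger_gap: -0.0001
```

```bash
python3 d.py 10 scene
```

```text
t 13.6 tcp [0.7288 0.1482 0.0776] gap -0.00013905696055656065 F [-0.06  0.8   0.1 ]
in cup frame -0.1237 -0.0551
[[ 0.003  0.874  0.485]
 [ 0.     0.485 -0.874]
 [-1.     0.003  0.001]]
q [0.151 0.841 0.963 0.    1.335 1.216]
bowl 0.77 [0.549  0.0448] 0.053 cup -0.1271 0.1524 bgr [15. 22. 32.]
bowl 0.73 [ 0.7687 -0.1143] 0.0532 cup -0.3726 0.0371 bgr [83. 36. 76.]
bowl 0.67 [ 0.6163 -0.0671] 0.0532 cup -0.2576 0.1477 bgr [12. 23. 96.]
press [(0.78, array([445.6, 244.4]))]
```

View pics/scene10.png

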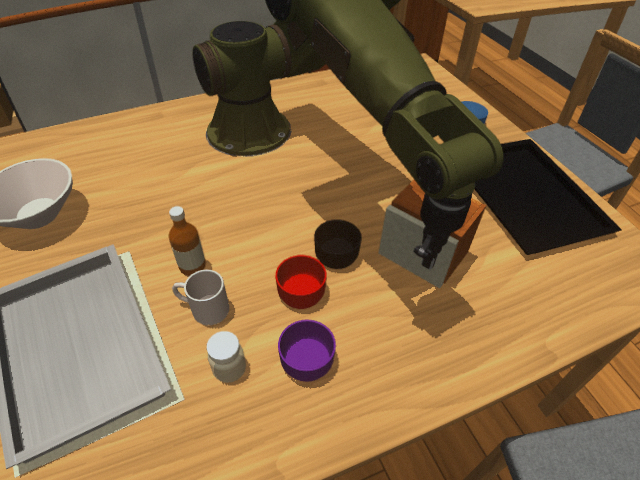

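Finger at (428,262) stands in front of the door near the free edge; the body is above the cupboard top. Pressing in slowly.

{"api": "drive_tool", "payload": {
  "commands": [0,0,-15,0,0,0,0,0,0,-28,0,0,0,0,0,0,-34,0,0,0,0,0,0,-38,0,0,0,0,0,0,-41,0,0,0,0,0,0,-43,0,0,0,0]
}}

```text
time_s: 14.5
tool_pos: [0.7078, 0.1852, 0.0752]
tool_rot: [0.829, 1.406, -0.829]
wrist_force: [3.0, -4.9, -0.8]
finger_gap: 0.0005
```

```bash
python3 d.py 11 scene
```

```text
t 14.5 tcp [0.7078 0.1852 0.0752] gap 0.000489185748441098 F [ 2.97 -4.86 -0.84]
in cup frame -0.0811 -0.0546
[[ 0.001  0.875  0.485]
 [-0.001  0.485 -0.875]
 [-1.     0.001  0.001]]
q [ 2.060e-01  8.140e-01  1.016e+00 -1.000e-03  1.311e+00  1.271e+00]
bowl 0.91 [0.5489 0.0454] 0.0534 cup -0.1265 0.1521 bgr [15. 23. 32.]
bowl 0.87 [ 0.6166 -0.0681] 0.0531 cup -0.2587 0.1479 bgr [11. 22. 94.]
bowl 0.71 [ 0.7686 -0.1148] 0.053 cup -0.373 0.0375 bgr [79. 34. 72.]
press [(0.63, array([443.1, 243.9]))]
```

{"api": "drive_tool", "payload": {
  "commands": [0,0,-2,0,0,0,0,0,0,-4,0,0,0,0,0,0,-5,0,0,0,0]
}}

```text
time_s: 15.02
tool_pos: [0.7054, 0.1891, 0.0752]
tool_rot: [0.828, 1.405, -0.829]
wrist_force: [6.2, -9.4, 1.2]
finger_gap: 0.0003
```

{"api": "drive_tool", "payload": {
  "commands": [0,0,-2,0,0,0,0,0,0,-2,0,0,0,0]
}}

```text
time_s: 15.28
tool_pos: [0.7054, 0.1892, 0.0753]
tool_rot: [0.829, 1.403, -0.83]
wrist_force: [10.9, -14.4, -1.2]
finger_gap: -0.0002
```

The force rises to 18 N with no further travel, so the door is at its stop. I let go, pull clear and rise.

{"api": "drive_tool", "payload": {
  "commands": [0,0,20,0,0,0,0,0,-5,60,0,0,0,0,0,-30,100,0,0,0,0,0,-50,120,0,0,0,0,0,-50,120,0,0,0,0,-60,-80,130,0,0,0,0,-120,-110,130,0,0,0,0,-150,-150,130,0,0,0,0,-150,-150,130,0,0,0,0,-150,-150,130,0,0,0,0]
}}

```text
time_s: 16.52
tool_pos: [0.636, 0.0064, 0.2245]
tool_rot: [0.828, 1.408, -0.828]
wrist_force: [-0.8, -0.6, -0.6]
finger_gap: -0.0001
```

```bash
python3 d.py 12 scene top
```

```text
t 16.525 tcp [0.636  0.0064 0.2245] gap -0.00010222013330078071 F [-0.76 -0.63 -0.57]
in cup frame -0.2028 0.0948
[[-0.001  0.874  0.486]
 [ 0.     0.486 -0.874]
 [-1.    -0.    -0.001]]
q [-0.048  0.478  1.204  0.     1.46   1.016]
bowl 0.96 [0.5486 0.0451] 0.0529 cup -0.1267 0.1525 bgr [13. 19. 28.]
bowl 0.65 [ 0.6177 -0.0667] 0.0533 cup -0.258 0.1462 bgr [10. 20. 90.]
bowl 0.59 [ 0.7689 -0.115 ] 0.0526 cup -0.3734 0.0373 bgr [77. 33. 70.]
bowl 0.48 [0.6659 0.1406] 0.0792 cup -0.0999 0.0037 bgr [63. 77. 81.]
press [(0.7, array([425.4, 259.7]))]
bowl 0.84 [ 0.616  -0.0678] 0.0519 cup -0.2581 0.1483 bgr [ 53.  59. 174.]
bowl 0.71 [0.612  0.2385] 0.0953 cup 0.0119 0.0035 bgr [ 66.  99. 150.]
bowl 0.6 [ 0.7661 -0.1153] 0.0527 cup -0.3723 0.0399 bgr [118.  64. 110.]
press [(0.58, array([228.3, 180. ]))]
```

View pics/scene12.png

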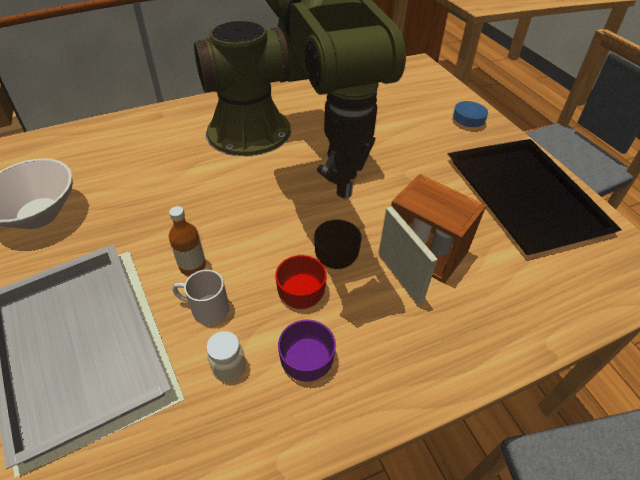

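View pics/top12.png

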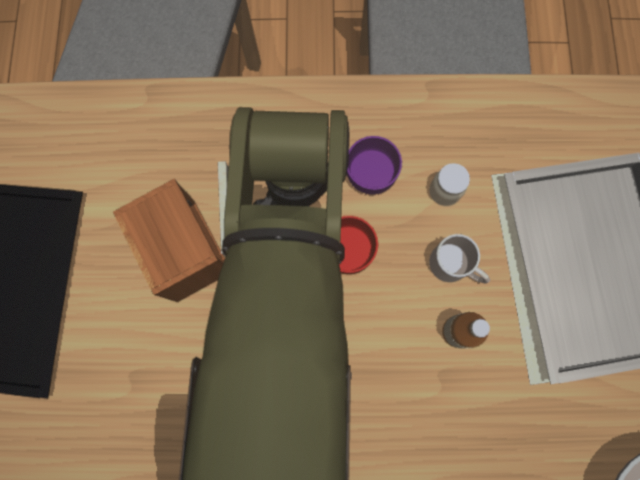

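The scene picture shows the door well ajar, its free edge at about (428,297), the bowl at (338,243), and the robot clear. I let the door settle and measure its angle.

{"api": "drive_tool", "payload": {
  "commands": [-20,0,0,0,0,0,0,-20,0,0,0,0,0,0,-20,0,0,0,0,0,0,-20,0,0,0,0,0,0,-20,0,0,0,0,0,0,-20,0,0,0,0,0,0,-20,0,0,0,0,0,0,-20,0,0,0,0,0,0,-20,0,0,0,0,0,0,-20,0,0,0,0,0,0,-20,0,0,0,0,0,0,-20,0,0,0,0,0,0]
}}

```text
time_s: 18.32
tool_pos: [0.6359, 0.0056, 0.2451]
tool_rot: [0.828, 1.407, -0.828]
wrist_force: [0.6, 0.7, 0.3]
finger_gap: -0.0002
```

```bash
cat > e.py <<'E'
from h import *
a=np.deg2rad(28.947);C=np.array([.6208,.2298]); cy=-np.array([np.cos(a),np.sin(a)]); cx=np.array([-np.sin(a),np.cos(a)])
for k in range(4):
    p=env.get_image("scene");W=cloud(p);q=W.reshape(-1,3)
    l=np.c_[(q[:,:2]-C)@cx,(q[:,:2]-C)@cy,q[:,2]]
    f=l[(l[:,2]>.07)&(l[:,2]<.135)&(l[:,0]<-.072)&(l[:,0]>-.17)&(l[:,1]<.06)&(l[:,1]>-.085)]
    print("door angle",len(f),np.arctan(np.polyfit(f[:,1],f[:,0],1)[0]).round(4))
for t,c0 in {"mug":(.588,-.266),"jar":(.725,-.25),"bottle":(.458,-.26)}.items():
    m=(np.hypot(W[...,0]-c0[0],W[...,1]-c0[1])<.06)&(W[...,2]>.07);S=np.load("scene.npy")
    print(t,np.nanmean(W[m],0)-np.nanmean(S[m],0))
E
python3 e.py; python3 d.py 13 scene | head -9
```

```text
door angle 1155 0.429
door angle 1168 0.4291
door angle 1159 0.4291
door angle 1173 0.4281
mug [ 1.99479307e-04 -3.13226644e-05  5.33439723e-05]
jar [-4.74536410e-05 -2.40352712e-05 -3.15755686e-05]
bottle [ 3.25729037e-05  9.99030556e-06 -1.55423403e-05]
t 18.525 tcp [0.6359 0.0056 0.2451] gap -2.39690120780798e-05 F [-1.24 -0.04  0.9 ]
in cup frame -0.2034 0.0953
[[ 0.     0.874  0.485]
 [ 0.     0.485 -0.874]
 [-1.     0.    -0.   ]]
q [-0.049  0.468  1.172  0.     1.502  1.015]
bowl 0.95 [ 0.6162 -0.0672] 0.0534 cup -0.2576 0.1477 bgr [10. 20. 90.]
bowl 0.9 [0.5489 0.0434] 0.0533 cup -0.1283 0.1532 bgr [13. 19. 28.]
bowl 0.61 [ 0.7691 -0.1152] 0.0522 cup -0.3737 0.0372 bgr [78. 33. 71.]
```

Door still at 0.43 rad, bowl at 0.153 m, nothing touched.

```bash
python3 -c "
from bench import env
print(env.job_done())"
```

```text
the job is handed in; nothing more can be done
None
```

The bowl stands past the hinge end of the cupboard, the door is ajar, and the job is handed in. I dragged the black bowl there from inside with the closed fingertips. Then I pressed the door near its free edge to its stop (about 18 N, no further travel) and pulled clear.

**Last checks (about 18.5 s on the clock):**
- **Bowl:** its centre is about 152 mm from the cupboard's mid-plane and its rim measures at the normal height. It is upright on the table.
- **Door:** it stands still at about 0.43 rad.
- **Mug, bottle and jar:** they look unmoved in the pictures. My numerical check of them compared only with a picture taken after the door opened, so it does not cover the pushing.
- **Red and purple bowls:** their positions are unchanged from the start.
- **Robot:** it is clear of everything. The wrist force is about 1.5 N or less, which is noise.

**What disagreed:** the real fingertips end about 41 mm above the reported TCP. Because of this my first drag passed over the bowl's rim without moving it. I measured the offset in the scene picture, corrected for it, and repeated the drag.

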